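# Seat a tip box in its nest and lock it with the two-stage lever

### The job

Push the yellow tip box straight back until it is fully home against the back stop of its metal nest. Then push the red lever beside it away from you, past its first notch (half closed) and on to its second stop (locked), so that the orange bar closes across the front of the box. Use only pushes with the fingertips: do not grip or lift the box, and leave the bottles and other things standing around it undisturbed.

Things in the scene. Friction and masses are not known exactly. Their poses are not given: they have to be found in the camera images.
- nest: Metal nest for one tip box, fixed; position and yaw vary. Origin on the worktop under the middle of the seated box; x points into the nest (away from the robot), y left, z up. Deck: x -127 to +77 mm, y -90 to +175 mm, top at z = 20 mm. Right guide rail: inner face y = -63.5 mm, top z = 42 mm. Left guide: the lever housing. Both guides begin at x = -103 mm.
- back_stop (a point): Middle of the front face of the nest's steel back stop, at nest (+44.5, 0, 38) mm; its top is at z = 55 mm. The box is fully home when its back touches this face; the box's origin is then at nest x = about +2 mm.
- housing_top (a point): Middle of the top of the grey lever housing, nest (-23.5, +114, 66) mm. The housing covers nest x -103 to +57 mm, y +63.5 to +165 mm; its inner face is the left guide of the box. Three dots beside the lever slot mark the lever's stops: white (open, nearest the robot), yellow (half closed), green (locked, farthest).
- lever_axis (a point): Point on the lever's turning axis, nest (0, +125, 46) mm; the axis lies along the nest's y. The lever drives the orange bar; the bar cannot close while the box stands more than about 5 mm short of home, and then jams the lever.
- tip_box: Yellow pipette tip box with fixed clear lid, loose, 88 deep (x) x 122 wide (y) x 71 mm high, about 0.25 kg; origin at the centre of its underside, axes as the nest's. Its front face is 42 mm in front of the origin; the yellow part is 46 mm high. It stands on the deck between the guides (2.5 mm play each side), 30 to 54 mm short of home, and slides with light friction.
- lock_lever (a joint): Angle of the red lever, rad: 0 open, leaning 0.5 rad towards the robot (starts at 0 to 0.04); 0.5 first detent, upright (half closed); 1.0 second stop, leaning 0.5 rad away (locked; hard end 1.02). A spring draws it to the nearest of 0, 0.5 and 1.0; to get from one to the next takes about 5 N at the paddle.
- lever_paddle (a point): Middle of the top edge of the red paddle, 95 mm from the lever's axis. The paddle is 30 mm wide (y), 10 mm thick, and reaches from 50 to 95 mm from the axis, on a thin steel stem. It swings in a vertical plane along the nest's x at nest y = +125 mm; its top edge is 129 mm above the worktop at both ends, 141 mm when upright.
- bar_end (a point): Middle of the free end face of the orange locking bar (7 mm thick in x, 18 mm high, its centre 42 mm above the worktop), at nest x = -49 mm. Lever open: nest y = +64 mm, flush with the housing; half closed: y = +44 mm; locked: y = +24 mm, across the front of the box. It moves only with the lever.
- reagent: Bystander: loose laboratory bottle, red contents, blue cap, 56 mm diameter, 104 mm high, to the right of the nest; origin at its underside.
- tube: Bystander: loose 50 ml tube with orange cap, standing, 33 mm diameter, 114 mm high, to the left of the nest; origin at its underside.
- dropper: Bystander: loose dropper bottle with yellow tip, 27 mm diameter, 85 mm high, to the left of the nest; origin at its underside.
- spray_bottle: Bystander: loose white spray bottle, 83 mm diameter, 318 mm high, at the back right; origin at its underside.
- flask_t25_0: Bystander: loose flat culture flask lying down, 100 x 51 x 23 mm, at the right; origin at its underside.
- tally_counter: Bystander: loose tally counter, 34 x 47 x 49 mm, at the right; origin at its underside.
Mind the look-alikes: they are no part of the job. Of the things like the tip_box, leave any that is green; of the rest the larger one is meant.

How it is judged:
On the way, in this order (a step that is already met when the one before it is completed fails the run):
1. the tip box is fully home in its nest while the lever is still short of its first detent (x of tip_box in the frame of nest above -0.0025 m and z of tip_box in the frame of nest below 0.024 m and angle between the x axis of tip_box and the x axis of nest, either way round below 0.06 rad and value of joint lock_lever below 0.4 rad), for 0.2 s.
2. the lever stands at its second stop with the bar across the box (value of joint lock_lever above 0.92 rad and y of bar_end in the frame of nest below 0.03 m), for 0.2 s.
At the end, for the whole second after the job is handed in: The tip box sits flat in the nest, its origin at nest x above -2.5 mm (within about 4 mm of the back stop) and square within 0.06 rad, at rest; the lever stands beyond 0.92 rad (second stop) at rest, with the bar's end at nest y below 30 mm (all of step 2 and x of tip_box in the frame of nest above -0.0025 m and z of tip_box in the frame of nest below 0.024 m and angle between the x axis of tip_box and the x axis of nest, either way round below 0.06 rad and angle between tip_box's own z axis and vertical below 0.05 rad and linear speed of tip_box below 0.02 m/s and velocity of joint lock_lever below 0.05 rad/s); the robot touches nothing.
It fails at once if the tip box is lifted (more than 10 mm above the deck) or tipped (more than 0.2 rad) (z of tip_box in the frame of nest above 0.03 m or angle between tip_box's own z axis and vertical above 0.2 rad).
It fails at once if a bystander is moved more than 25 mm (distance of any of reagent, tube, dropper, spray_bottle, flask_t25_0, tally_counter from where it was at the start of the episode above 0.025 m).
It also fails if it takes over 48 s, if anything falls off the work surface, if the arm or the gripper's body presses on something with over 40 N, if the wrist force passes 120 N, or if a joint passes its speed limit or range.

### The arm

A 7-joint arm with a two-finger parallel gripper is mounted at the origin on a cart in front of the work surface, level with it; the furniture and walls round the work are solid. World frame = base frame: x ahead of the robot, y to its left, z up, the work surface at z = 0. Lengths are in m, angles in rad, forces in N, time in s.
With the tool pointing down it reaches from about 0.425 to 0.975 m from the base axis. Payload 16.7 kg.
Tool frame: the origin (TCP) lies between the finger pads; the fingertips stand 22 mm ahead of it and the grasp point (between the pads) lies 3 mm ahead of it; z points along the fingers, y is the line along which they close (so a half turn about z gives the same grasp; the last joint's range is limited). The gripper opens to 85 mm and grips with 20 to 120 N. Pads are 22 mm wide; open, the fingers measure 114 mm over their backs; the gripper's body (76 mm by 85 mm) begins 54 mm behind the grasp point. The pads swing forward as they close: fully open they stand 13 mm farther back than shut.
Start: joints at [-1.313, 0.426, 0.074, 1.606, -0.034, 1.111, -0.067], TCP at [0.267, 0.62, 0.253] pointing down, gripper open.
Joint ranges: [-2.85, 2.85], [-0.5, 2.14], [-1.23, 1.37], [0.21, 2.46], [-1.02, 4.16], [0.16, 2.05], [-2.73, 2.73]. Speed limits (rad/s): [1.89, 1.89, 2.39, 2.39, 3.01, 3.01, 3.01].

### API

Orientations are given as a unit quaternion [x, y, z, w].
In Python, from workcell import bot, eyes gives the robot as it stands.
- The arm moves only by the tool apply_moves, never from a script. Its argument "targets" is a list of rows, each a list of 5 numbers: the closure, from -1 (fully open) to 1 (shut), so that 0 is half open, then the shift along the tool's x, y, z each as a share of 0.03 m, from -1 to 1, then the turn about the tool's z as a share of 0.12 rad, from -1 to 1. A call has 1 to 12 rows; each row shifts and turns the commanded pose from where the row before left it, along the tool's axes as they then stand; what a row does not reach is not made up. A row lasts 1/12 s, in which the tool goes at most 41.7 mm and 7.16 degrees, less where a joint would pass 70% of its speed; a pose out of reach is approached as far as the arm can. A call with a number of a shift or a turn outside -1 to 1 is refused whole. A call with a gripper value outside its range is refused whole. The fingers move at their own pace and stop on an object; the grip force is fixed at half the most. Time passes only in rows, so rows that do not move let the fingers close. It gives the time, the measured TCP pose, the force, the opening and the grip force at its end, in the units of the state.
- bot.get_state(): the state, without advancing time (a new reading comes with each control period).
- eyes.grab_frame(name): name is "side" or "top" or "wrist"; returns the picture (384x512x3 uint8, red, green, blue); there is no depth.
- eyes.camera_model(name): a dict with "intrinsics" (3x3 intrinsics, pixels), "xyz" and "attitude" of the camera in the world. Camera axes: x right, y down, z forward; pixel columns grow to the right and rows downward; lengths in m; the calibration is good to about 2 mm. A picture is of the moment at which its call begins: read the wrist's pose just before it. camera_model takes no time and is no camera call; for the wrist camera it gives the pose at the moment of the call.
- bot.hand_in(): hands the job in; it is judged then, once.
The state is a dict: "time": time; "qpos": joint angles; "joint_vel": joint speeds; "joint_efforts": joint torques, N m; "tool_pos": TCP position; "ee_rot": TCP orientation; "ft_force": force on the tool from outside, world axes, zero at the start; "ft_torque": the same for the moment, N m; "opening": finger opening in m; "grasp_force": force on a finger pad.
Only numpy, scipy, OpenCV 4.12 (cv2) and the standard library are available. Lean on these libraries where they do the work, as an engineer would, in place of code of your own. Each camera call takes 0.05 s, during which the arm holds its last target. There are 200 camera calls.

## Working session

There is one attempt and no reset: what is moved stays moved. The work goes in short steps, Python scripts to look and compute and a tool call to move; the robot and the scene stay as the last step left them, time stands still between calls to the robot, and variables do not carry over. Pictures are saved under pics/ and viewed, at most 10 in all, crops included, and the job is handed in when it is done.

Besides the shell and the picture viewer there is one more tool, called after "Request:" by a JSON object that holds its "name" and its "arguments". apply_moves: Moves the arm, as the interface text tells. Its arguments: {"type":"object","properties":{"targets":{"type":"array"}},"required":["targets"]}

```bash
mkdir -p pics
python3 - <<'E'
from workcell import bot, eyes
import cv2,numpy as np
s=bot.get_state(); print(s['time'],s['tool_pos'],s['ee_rot'],s['opening'])
ims=[]
for n in ("top","side"):
    im=eyes.grab_frame(n); np.save(f'{n}0.npy',im); m=eyes.camera_model(n)
    print(n,m); cv2.imwrite(f'pics/{n}0.png',cv2.resize(im[:,:,::-1],(800,600)))
E
```

```text
0.0 [0.26694596 0.61954581 0.25260054] [ 2.02029634e-01  9.79379191e-01 -6.45745217e-04 -1.00365176e-04] 0.08535771280177391
top {'intrinsics': array([[482.70075538,   0.        , 262.81077231],
       [  0.        , 482.70075538, 197.1461754 ],
       [  0.        ,   0.        ,   1.        ]]), 'xyz': array([ 0.46087615, -0.08675413,  1.61438375]), 'attitude': array([ 0.71002814, -0.70264298,  0.03908726, -0.02500117])}
side {'intrinsics': array([[423.27427377,   0.        , 254.83682127],
       [  0.        , 423.27427377, 188.28653062],
       [  0.        ,   0.        ,   1.        ]]), 'xyz': array([0.60347878, 1.10391707, 0.57259257]), 'attitude': array([-0.00458511,  0.82603284, -0.56360148, -0.00144904])}
```

View pics/top0.png

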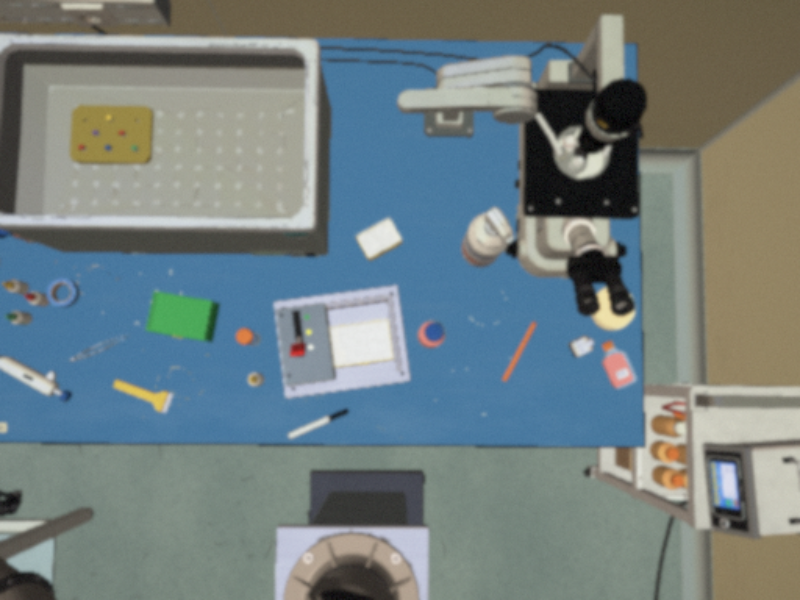

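View pics/side0.png

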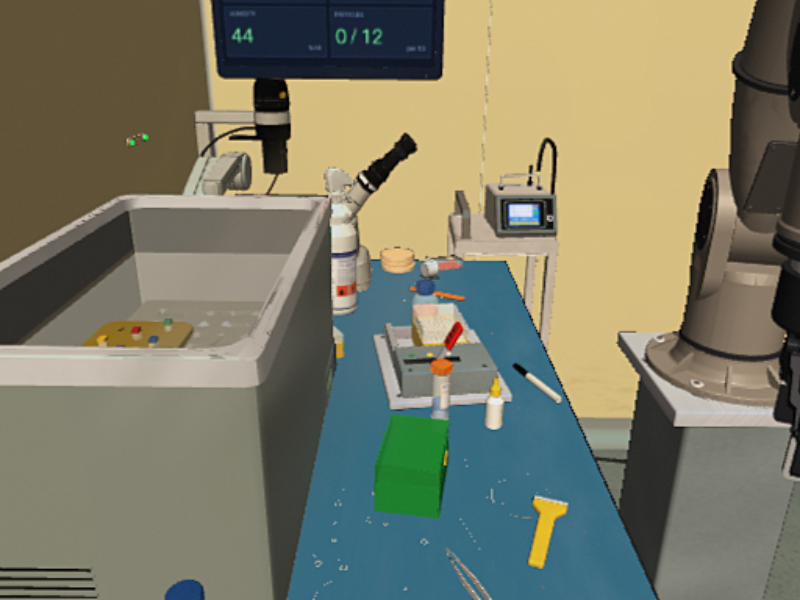

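The top view (800x600 scale) shows the nest at about (342,342). The grey housing and red lever are on its left, with the box at (362,342). The tube (245,337) and dropper (254,380) stand to the left, and the reagent (432,333) to the right. The green box and the yellow rack in the bath are the look-alikes. The side view agrees, with the lever leaning toward the robot.

```bash
cat > h.py <<'E'
import numpy as np,cv2
from scipy.spatial.transform import Rotation as R
from workcell import bot,eyes
def rays(n,uv):
    m=eyes.camera_model(n);uv=np.atleast_2d(uv).astype(float)
    d=np.c_[uv,np.ones(len(uv))]@np.linalg.inv(m['intrinsics']).T
    return np.array(m['xyz']),R.from_quat(m['attitude']).apply(d)
def onz(n,uv,z):
    o,d=rays(n,uv);return o+d*((z-o[2])/d[:,2])[:,None]
def tri(a,b):
    (o,d),(p,e)=a,b;d=d[0];e=e[0]
    s=np.linalg.lstsq(np.c_[d,-e],p-o,rcond=None)[0]
    P,Q=o+d*s[0],p+e*s[1];return (P+Q)/2,np.linalg.norm(P-Q)
E
python3 - <<'E'
from h import *
t=np.load('top0.npy');sd=np.load('side0.npy')
hsv=cv2.cvtColor(t,cv2.COLOR_RGB2HSV)
# deck: not bench blue
m=((hsv[...,1]<110)|(abs(hsv[...,0].astype(int)-105)>12)).astype(np.uint8)
roi=np.zeros_like(m);roi[178:258,168:266]=1;m=cv2.morphologyEx(m*roi,cv2.MORPH_OPEN,np.ones((3,3)))
c=max(cv2.findContours(m,0,2)[0],key=cv2.contourArea)
rect=cv2.minAreaRect(c);P=onz('top',cv2.boxPoints(rect),.02)
print('corners px',cv2.boxPoints(rect).round(1).tolist());print(P.round(4))
L=[np.linalg.norm(P[i]-P[i-1]) for i in range(4)];print('sides',np.round(L,4))
e=[P[i]-P[i-1] for i in range(4)]
k=max((v for v in e),key=lambda v:v[1]) # long +y edge
psi=np.arctan2(-k[0],k[1]);Rz=R.from_euler('z',psi)
o=P.mean(0)-Rz.apply([-.025,.0425,0]);o[2]=0
print('psi',psi,'origin',o)
np.savez('nest.npz',o=o,psi=psi)
def mask(im,f,roi):
    h=cv2.cvtColor(im,cv2.COLOR_RGB2HSV).astype(int);mm=f(h[...,0],h[...,1],h[...,2]).astype(np.uint8)
    r=np.zeros_like(mm);r[roi[1]:roi[3],roi[0]:roi[2]]=1;return mm*r
red=lambda h,s,v:((h<6)|(h>172))&(s>150)&(v>90)
ys,xs=np.nonzero(mask(t,red,(178,190,205,235)));a=(xs.mean(),ys.mean())
ys,xs=np.nonzero(mask(sd,red,(272,200,302,232)));b=(xs.mean(),ys.mean())
p,r=tri(rays('top',a),rays('side',b));print('lever paddle centre',a,b,p,r,'nest',Rz.inv().apply(p-o))
# box top (cream) in housing-free roi
mb=mask(t,lambda h,s,v:(h>12)&(h<40)&(s>15)&(v>120),(205,195,258,245))
cb=max(cv2.findContours(cv2.morphologyEx(mb,cv2.MORPH_OPEN,np.ones((3,3))),0,2)[0],key=cv2.contourArea)
Q=onz('top',cv2.boxPoints(cv2.minAreaRect(cb)),.09);print('box nest',Rz.inv().apply(Q-o).round(4).tolist())
for n,px,z in(('tube',(245,337),.114),('dropper',(254,380),.085),('reagent',(432,333),.104),('spray',(490,225),.3)):
    q=onz('top',np.array(px)*.64,z);print(n,q.round(3),Rz.inv().apply(q-o).round(3))
v=t[160:270,150:290,::-1].copy();v=cv2.resize(v,None,fx=5,fy=5,interpolation=2)
cv2.drawContours(v,[((cv2.boxPoints(rect)-[150,160])*5).astype(int)],-1,(0,0,255),1)
cv2.drawContours(v,[((cv2.boxPoints(cv2.minAreaRect(cb))-[150,160])*5).astype(int)],-1,(0,255,0),1)
cv2.imwrite('pics/crop1.png',v)
s=bot.get_state();Tn=R.from_quat(s['ee_rot']).as_matrix();print('tool y angle',np.arctan2(Tn[1,1],Tn[0,1]),'TCP nest',Rz.inv().apply(s['tool_pos']-o))
E
```

```text
corners px [[172.5, 191.6999969482422], [255.0, 180.5], [263.79998779296875, 245.10000610351562], [181.3000030517578, 256.3999938964844]]
[[ 0.6205  0.1811  0.02  ]
 [ 0.6613 -0.0914  0.02  ]
 [ 0.4477 -0.1227  0.02  ]
 [ 0.4086  0.1468  0.02  ]]
sides [0.2147 0.2755 0.2159 0.2723]
psi 0.144201979254605 origin [ 0.5653861  -0.01004693  0.        ]
lever paddle centre (np.float64(190.11904761904762), np.float64(223.47619047619048)) (np.float64(290.0408163265306), np.float64(214.33673469387756)) [0.51398143 0.10861857 0.11123901] 0.00173136637288526 nest [-0.03381858  0.12482085  0.11123901]
box nest [[-0.0742, 0.0034, 0.09], [-0.0754, -0.006, 0.09], [-0.0816, -0.0052, 0.09], [-0.0804, 0.0042, 0.09]]
tube [[0.536 0.212 0.114]] [[0.003 0.224 0.114]]
dropper [[0.451 0.197 0.085]] [[-0.083  0.221  0.085]]
reagent [[ 0.549 -0.16   0.104]] [[-0.038 -0.146  0.104]]
spray [[ 0.73  -0.252  0.3  ]] [[ 0.128 -0.263  0.3  ]]
tool y angle 1.1639257257308084 TCP nest [-0.20483333  0.66597632  0.25268738]
```

View pics/crop1.png

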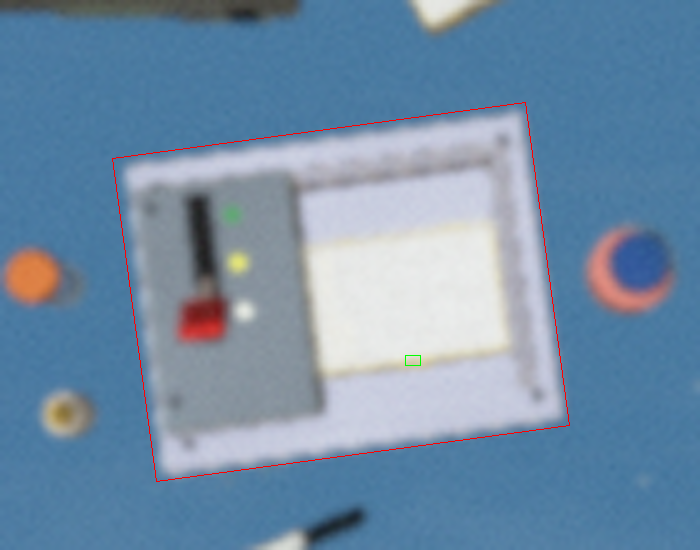

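The crop shows the fitted deck outline evenly oversized by blur, so its centre and yaw hold. The triangulated paddle centre agrees with the given geometry to within 2 mm. The box's front top edge runs from crop (325,375) to (510,350). I'll turn the tool to square it with the nest, and compute the box's front edge.

Request:
{"name": "apply_moves", "arguments": {"targets": [[0,0,0,0,-0.92],[0,0,0,0,-0.92],[0,0,0,0,-0.92],[0,0,0,0,-0.92],[0,0,0,0,-0.92],[0,0,0,0,0]]}}

```text
time: 0.6
tool_pos: [0.2671, 0.6196, 0.2529]
ee_rot: [-0.075, 0.997, -0.0, -0.0]
ft_force: [-0.8, 0.1, 0.2]
opening: 0.0428
grasp_force: 0.0
```

```bash
cat >> h.py <<'E'
N=np.load('nest.npz');o=N['o'];psi=float(N['psi']);Rz=R.from_euler('z',psi)
nest=lambda p:Rz.inv().apply(np.asarray(p)-o)
def st():
    s=bot.get_state();T=R.from_quat(s['ee_rot']).as_matrix()
    print('t',round(s['time'],2),'nest mm',(nest(s['tool_pos'])*1e3).round(1),'yaw err',round(np.arctan2(T[1,1],T[0,1])-np.pi/2-psi,4),'F nest',Rz.inv().apply(s['ft_force']).round(1),'open',round(s['opening'],4),'q',np.round(s['qpos'],2))
E
python3 - <<'E'
from h import *
st()
c=np.array([(325,375),(510,350),(495,222),(310,243)])/5+[150,160]
print((nest(onz('top',c,.091))*1e3).round(1))
c=np.array([(320,412),(165,432),(145,190),(295,170)])/5+[150,160]
print('housing',(nest(onz('top',c,.066))*1e3).round(1))
E
```

```text
t 0.6 nest mm [-204.7  666.   252.9] yaw err 0.0065 F nest [-0.8  0.2  0.2] open 0.0428 q [-1.23  0.43 -0.04  1.6   0.02  1.11  0.45]
[[-79.9  54.7  91. ]
 [-79.9 -62.5  91. ]
 [  1.5 -63.8  91. ]
 [  3.8  53.6  91. ]]
housing [[-102.2   62.7   66. ]
 [-101.6  161.8   66. ]
 [  53.6  156.    66. ]
 [  53.7   59.2   66. ]]
```

Request:
{"name": "apply_moves", "arguments": {"targets": [[0,-0.1,-1,0,0],[0,-0.1,-1,0,0],[0,-0.1,-1,0,0],[0,-0.1,-1,0,0],[0,-0.1,-1,0,0],[0,-0.1,-1,0,0],[0,-0.1,-1,0,0],[0,-0.1,-1,0,0],[0,-0.1,-1,0,0],[0,-0.1,-1,0,0],[0,-0.1,-1,0,0],[0,-0.1,-1,0,0]]}}

```text
time: 1.6
tool_pos: [0.3548, 0.2673, 0.2533]
ee_rot: [-0.07, 0.998, 0.0, -0.0]
ft_force: [0.8, -0.0, 0.3]
opening: 0.0428
grasp_force: 0.0
```

```bash
python3 -c "
from h import *
st()"
```

```text
t 1.6 nest mm [-168.6  304.8  253.3] yaw err -0.0035 F nest [ 0.8 -0.1  0.3] open 0.0428 q [-0.89  0.04  0.1   2.1  -0.01  1.    0.93]
```

Request:
{"name": "apply_moves", "arguments": {"targets": [[0,-0.2,-1,0,0],[0,-0.2,-1,0,0],[0,-0.2,-1,0,0],[0,-0.2,-1,0,0],[0,-0.2,-1,0,0],[0,-0.2,-1,0,0],[0,-0.2,-1,0,0],[0,-0.1,-1,0,0],[0,0,-1,0,0],[0,0,-1,0,0],[0,0,0,0,0],[0,0,0,0,0]]}}

```text
time: 2.6
tool_pos: [0.4426, -0.0228, 0.2533]
ee_rot: [-0.069, 0.998, 0.0, -0.0]
ft_force: [-0.2, -0.0, 0.4]
opening: 0.0425
grasp_force: 0.0
```

```bash
python3 -c "
from h import *
st()"
```

```text
t 2.6 nest mm [-123.3    5.   253.3] yaw err -0.0058 F nest [-0.2 -0.   0.4] open 0.0425 q [-0.53  0.03  0.45  2.12 -0.01  1.    1.64]
```

Request:
{"name": "apply_moves", "arguments": {"targets": [[0,0,-0.2,1,0],[0,0,0,1,0],[0,0,0,1,0],[0,0,0,1,0],[0,0,0,1,0],[0,0,0,0.7,0],[0,0,0,0.5,0],[0,0,0,0.2,0],[0,0,0,0,0],[0,0,0,0,0]]}}

```text
time: 3.43
tool_pos: [0.4437, -0.027, 0.0617]
ee_rot: [-0.072, 0.997, 0.0, -0.0]
ft_force: [-1.0, -0.4, 0.6]
opening: 0.0426
grasp_force: 0.0
```

Run:
```python
from h import *
st()
a=eyes.grab_frame('top');b=eyes.grab_frame('side')
a=cv2.resize(a[170:270,165:285],(600,500),interpolation=2);b=cv2.resize(b[170:290,220:340],(500,500),interpolation=2)
cv2.imwrite('pics/c2.png',cv2.resize(np.hstack([a,b])[:,:,::-1],(800,364)))
```

```text
t 3.43 nest mm [-122.9    0.7   61.7] yaw err 0.0003 F nest [-1.  -0.3  0.6] open 0.0426 q [-0.4   0.37  0.37  2.28 -0.27  0.53  1.9 ]
```

View pics/c2.png

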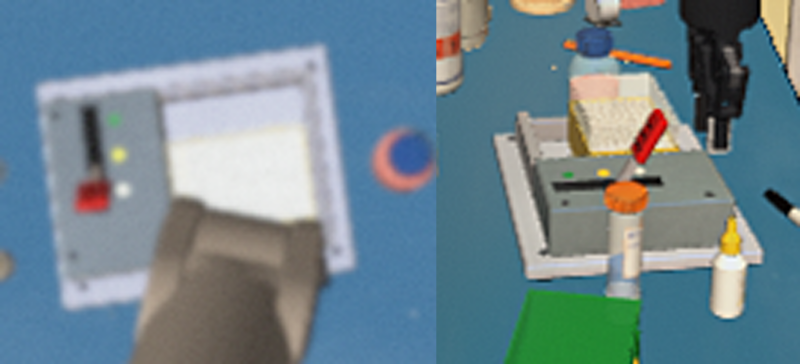

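The fingers stand in front of the box at about (720,150) in the right half, clear of the lever and bottles. Next I push, gently at the end.

Request:
{"name": "apply_moves", "arguments": {"targets": [[0,-0.5,0,0,0],[0,-0.4,0,0,0],[0,-0.25,0,0,0],[0,-0.25,0,0,0],[0,-0.25,0,0,0],[0,-0.25,0,0,0],[0,-0.1,0,0,0],[0,0,0,0,0]]}}

```text
time: 4.2
tool_pos: [0.5037, -0.0186, 0.0613]
ee_rot: [-0.073, 0.997, -0.0, 0.0]
ft_force: [-1.0, -0.8, 0.7]
opening: 0.0427
grasp_force: 0.0
```

```bash
python3 -c "
from h import *
st()"
```

```text
t 4.2 nest mm [-62.3   0.4  61.3] yaw err 0.001 F nest [-1.1 -0.6  0.7] open 0.0427 q [-0.39  0.45  0.37  2.15 -0.28  0.59  1.89]
```

Now small steps until the force rises.

Request:
{"name": "apply_moves", "arguments": {"targets": [[0,-0.1,0,0,0],[0,-0.1,0,0,0],[0,-0.1,0,0,0],[0,0,0,0,0]]}}

```text
time: 4.53
tool_pos: [0.5123, -0.0174, 0.0613]
ee_rot: [-0.073, 0.997, -0.0, 0.0]
ft_force: [0.4, 0.2, 0.4]
opening: 0.0429
grasp_force: 0.0
```

Run:
```python
from h import *
st()
b=eyes.grab_frame('side')
cv2.imwrite('pics/c3.png',cv2.resize(b[170:270,250:350],(600,600),interpolation=2)[:,:,::-1])
```

```text
t 4.53 nest mm [-53.5   0.4  61.3] yaw err 0.001 F nest [0.4 0.2 0.4] open 0.0429 q [-0.39  0.46  0.36  2.13 -0.28  0.6   1.89]
```

View pics/c3.png

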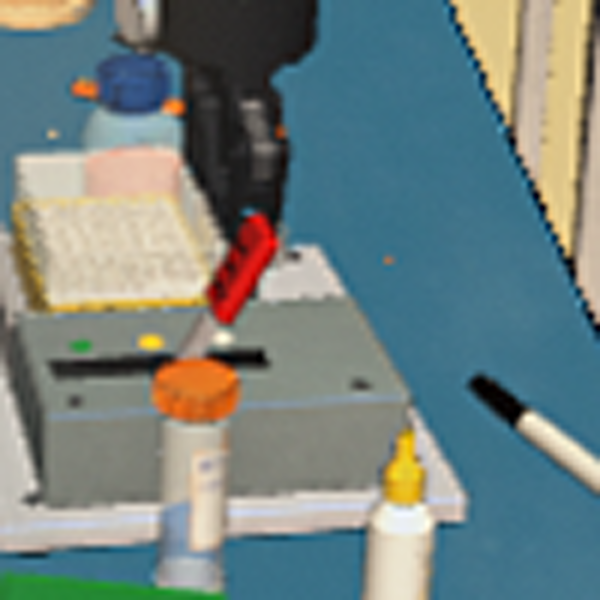

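The fingers touch the box's front at about (215,220), and the box now covers most of the gap to the back stop. There is no stop force yet, so I go on in fine steps.

Request:
{"name": "apply_moves", "arguments": {"targets": [[0,-0.08,0,0,0],[0,-0.08,0,0,0],[0,0,0,0,0]]}}

```text
time: 4.83
tool_pos: [0.5166, -0.0167, 0.0612]
ee_rot: [-0.073, 0.997, -0.0, -0.0]
ft_force: [-1.1, 0.2, 0.6]
opening: 0.0427
grasp_force: 0.0
```

```bash
python3 -c "
from h import *
st()"
```

```text
t 4.83 nest mm [-49.3   0.4  61.2] yaw err 0.0011 F nest [-1.1  0.4  0.6] open 0.0427 q [-0.39  0.46  0.36  2.12 -0.28  0.6   1.89]
```

Request:
{"name": "apply_moves", "arguments": {"targets": [[0,-0.07,0,0,0],[0,-0.07,0,0,0],[0,0,0,0,0]]}}

```text
time: 5.08
tool_pos: [0.517, -0.0166, 0.0602]
ee_rot: [-0.073, 0.997, 0.0, -0.004]
ft_force: [-20.6, -3.4, 7.1]
opening: 0.0427
grasp_force: 0.0
```

```bash
python3 -c "
from h import *
st()"
```

```text
t 5.08 nest mm [-48.8   0.5  60.2] yaw err 0.001 F nest [-20.8  -0.4   7.1] open 0.0427 q [-0.39  0.47  0.36  2.12 -0.28  0.61  1.89]
```

The box is home: 21 N at the stop with no further travel. I hold briefly, back off, rise, and close the fingers.

Request:
{"name": "apply_moves", "arguments": {"targets": [[0,0,0,0,0],[0,0,0,0,0],[0,0,0,0,0],[0,0.3,0,0,0],[0,0.7,0,0,0],[0,1,0,0,0],[1,0.2,0,-0.7,0],[1,0,0,-0.8,0],[1,0,0,-0.8,0],[1,0,0,0,0],[1,0,0,0,0],[1,0,0,0,0]]}}

```text
time: 6.08
tool_pos: [0.4555, -0.0255, 0.1303]
ee_rot: [-0.073, 0.997, 0.0, 0.0]
ft_force: [0.9, 0.2, -0.4]
opening: 0.0002
grasp_force: 0.0
```

Run:
```python
from h import *
st()
a=eyes.grab_frame('top');b=eyes.grab_frame('side')
a=cv2.resize(a[170:270,165:285],(600,500),interpolation=2);b=cv2.resize(b[170:290,220:340],(500,500),interpolation=2)
cv2.imwrite('pics/c4.png',cv2.resize(np.hstack([a,b])[:,:,::-1],(800,364)))
```

```text
t 6.08 nest mm [-110.9    0.5  130.3] yaw err 0.0012 F nest [ 0.9  0.1 -0.4] open 0.0002 q [-0.48  0.25  0.45  2.22 -0.17  0.7   1.81]
```

View pics/c4.png

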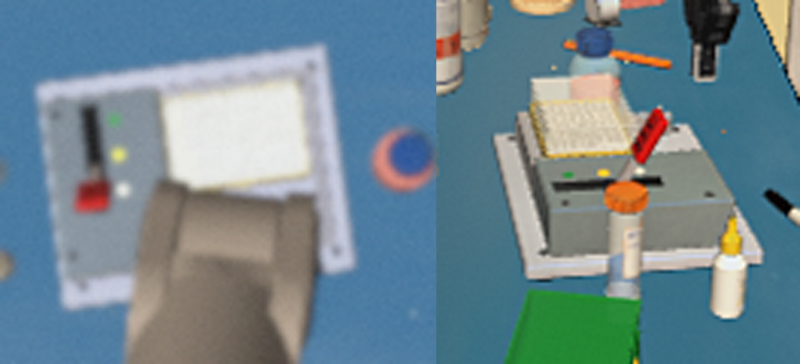

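The box sits home against the back stop at (240,90) and the lever is still open. Next I move left, behind the lever.

Request:
{"name": "apply_moves", "arguments": {"targets": [[1,0,1,0,0],[1,0,1,0,0],[1,0,1,0,0],[1,0,0.8,0.1,0],[1,0,0.35,0,0],[1,0,0,0,0],[1,0,0,0,0]]}}

```text
time: 6.77
tool_pos: [0.4372, 0.0971, 0.1268]
ee_rot: [-0.073, 0.997, -0.0, -0.0]
ft_force: [-0.9, -0.2, -0.8]
opening: 0.0002
grasp_force: 0.0
```

```bash
python3 -c "
from h import *
st()"
```

```text
t 6.77 nest mm [-111.4  124.5  126.8] yaw err 0.0017 F nest [-0.9 -0.1 -0.8] open 0.0002 q [-0.71  0.24  0.39  2.23 -0.14  0.69  1.5 ]
```

Request:
{"name": "apply_moves", "arguments": {"targets": [[1,-0.8,0,0,0],[1,-0.6,0,0,0],[1,-0.35,0,0,0],[1,-0.35,0,0,0],[1,-0.35,0,0,0],[1,-0.35,0,0,0],[1,-0.35,0,0,0],[1,-0.35,0,0,0],[1,0,0,0,0]]}}

```text
time: 7.52
tool_pos: [0.5425, 0.1124, 0.1271]
ee_rot: [-0.072, 0.997, -0.0, -0.0]
ft_force: [-3.7, -0.7, 2.5]
opening: 0.0001
grasp_force: 1.8
```

Run:
```python
from h import *
st()
a=eyes.grab_frame('top');b=eyes.grab_frame('side')
a=cv2.resize(a[170:270,165:285],(600,500),interpolation=2);b=cv2.resize(b[170:290,220:340],(500,500),interpolation=2)
cv2.imwrite('pics/c5.png',cv2.resize(np.hstack([a,b])[:,:,::-1],(800,364)))
```

```text
t 7.52 nest mm [ -5.  124.5 127.1] yaw err 0.0004 F nest [-3.8 -0.1  2.5] open 0.0001 q [-0.63  0.4   0.38  2.01 -0.21  0.77  1.59]
```

View pics/c5.png

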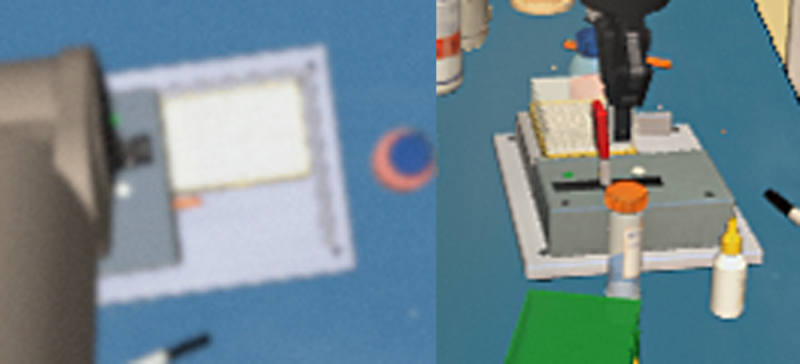

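The lever is just past upright and the orange bar is showing across the box front at (188,203). I push on to the second stop.

Request:
{"name": "apply_moves", "arguments": {"targets": [[1,-0.25,0,0,0],[1,-0.25,0,0,0],[1,-0.15,0,0,0],[1,0,0,0,0]]}}

```text
time: 7.95
tool_pos: [0.5615, 0.1157, 0.1275]
ee_rot: [-0.073, 0.997, 0.0, 0.001]
ft_force: [-0.7, -0.5, -0.4]
opening: 0.0001
grasp_force: 0.0
```

```bash
python3 -c "
from h import *
st()"
```

```text
t 7.95 nest mm [ 14.2 125.  127.5] yaw err 0.001 F nest [-0.8 -0.4 -0.4] open 0.0001 q [-0.61  0.43  0.37  1.96 -0.22  0.78  1.6 ]
```

The force has dropped to nothing, so the lever has sprung over. I back off, rise, and look.

Request:
{"name": "apply_moves", "arguments": {"targets": [[1,0.5,0,0,0],[1,1,0,0,0],[1,1,0,0,0],[1,0.8,0,-0.5,0],[1,0.5,0,-1,0],[1,0,0,-1,0],[1,0,0,-1,0],[1,0,-1,0,0],[1,0,-1,0,0],[1,0,0,0,0],[1,0,0,0,0]]}}

```text
time: 8.87
tool_pos: [0.4565, 0.0384, 0.2326]
ee_rot: [-0.071, 0.997, 0.0, 0.0]
ft_force: [-0.2, 1.6, -0.8]
opening: -0.0001
grasp_force: 0.0
```

Run:
```python
from h import *
st()
A=eyes.grab_frame('top');B=eyes.grab_frame('side')
h=cv2.cvtColor(B,cv2.COLOR_RGB2HSV).astype(int);m=((h[...,0]<6)|(h[...,0]>172))&(h[...,1]>150)&(h[...,2]>90)
r=np.zeros_like(m);r[190:232,250:305]=1
n,l,s,c=cv2.connectedComponentsWithStats((m&r).astype(np.uint8));k=1+s[1:,4].argmax()
# intersect the side ray with the lever's plane nest y=.125
O,d=rays('side',c[k]);O=nest(O);d=Rz.inv().apply(d)[0];p=O+d*((.125-O[1])/d[1])
print('paddle centre nest',p.round(4),'angle',round(np.arctan2(p[0],p[2]-.046)+.5,3))
a=cv2.resize(A[170:270,165:285],(600,500),interpolation=2);b=cv2.resize(B[170:290,220:340],(500,500),interpolation=2)
cv2.imwrite('pics/c6.png',cv2.resize(np.hstack([a,b])[:,:,::-1],(800,364)))
```

```text
t 8.87 nest mm [-100.8   63.6  232.6] yaw err -0.0018 F nest [ 0.   1.6 -0.8] open -0.0001 q [-0.68  0.08  0.48  2.12 -0.05  0.95  1.55]
paddle centre nest [0.0369 0.125  0.1102] angle 1.022
```

View pics/c6.png

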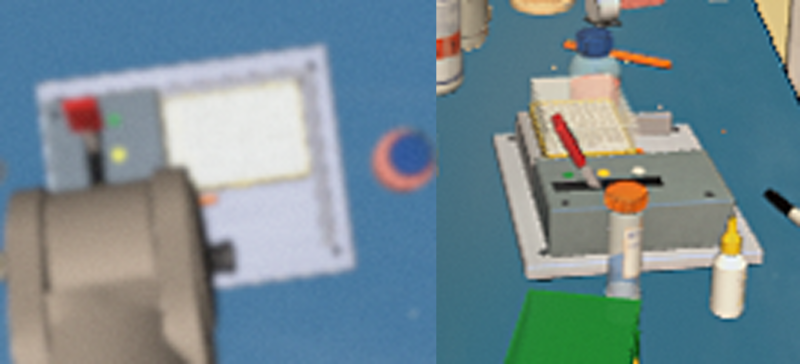

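The lever leans away at about 1.0 rad beside the green dot. The bar shows in front of the box at (207,200), the box is home, and the bottles stand as before. I'm handing in.

```bash
python3 -c "
from workcell import bot
print(bot.hand_in())"
```

```text
the job is handed in; nothing more can be done
None
```

The tip box was pushed home against its back stop and the lever to its second stop (about 1.0 rad from the camera, bar across the box front); the bottles in view look unmoved, and the job was handed in at about 9 s, with no verdict returned.

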